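# Set a dart-shelf slat in the drilling jig

### The arm

A 6-joint arm with a two-finger parallel gripper is mounted at the origin on the work surface. World frame = base frame: x ahead of the robot, y to its left, z up, the work surface at z = 0. Lengths are in m, angles in rad, forces in N, time in s.
With the tool pointing down it reaches from about 0.375 to 0.975 m from the base axis. Payload 3.8 kg.
Tool frame: the origin (TCP) lies midway between the tips of the shut fingers; the grasp point (between the pads) lies 19 mm behind it; z points along the fingers, y is the line along which they close (so a half turn about z gives the same grasp; the last joint's range is limited). The gripper opens to 85 mm and grips with 20 to 120 N. Pads are 22 mm wide; open, the fingers measure 114 mm over their backs; the gripper's body (76 mm by 85 mm) begins 54 mm behind the grasp point. The pads swing forward as they close: fully open they stand 13 mm farther back than shut.
Start: joints at [1.264, 0.264, 1.604, -0, 1.274, -0.037], TCP at [0.18, 0.651, 0.231] pointing down, gripper open.
Joint ranges: [-2.63, 2.63], [-0.94, 2.18], [0.31, 2.57], [-1.31, 4.45], [0, 2.66], [-2.55, 2.55]. Speed limits (rad/s): [2.57, 2.57, 3.14, 3.14, 3.14, 3.14].

### API

Orientations are given as a rotation vector (axis times angle).
In Python, from workcell import * gives the robot as it stands. The module is installed in compiled form; this text tells all that it offers.
- The arm moves only by the tool apply_moves, never from a script. Its arguments are lists of equal length, an entry for each row: "fingers": the opening, from 0 (shut) to 1 (fully open); "travel": the shift along the tool's x, y, z normalised to -1 to 1, where 1 is 0.05 m, a list of three; "rotation": the turn, a rotation vector about the tool's x, y, z normalised to -1 to 1, where 1 is 6 degrees, a list of three. In form: {"fingers": [fingers, ...], "travel": [[dx, dy, dz], ...], "rotation": [[ax, ay, az], ...]}. A call has 1 to 12 rows; each row shifts and turns the commanded pose from where the row before left it, along the tool's axes as they then stand; what a row does not reach is not made up. A row lasts 1/10 s, in which the tool goes at most 50 mm and 8.59 degrees, less where a joint would pass 70% of its speed; a pose out of reach is approached as far as the arm can. A call with a number of a shift or a turn outside -1 to 1 is refused whole. A call with a gripper value outside its range is refused whole. The fingers move at their own pace and stop on an object; "newtons" is the grip in N (left out, the last holds). Time passes only in rows, so rows that do not move let the fingers close. It gives the time, the measured TCP pose, the force, the opening and the grip force at its end, in the units of the state.
- read_state(): the state, without advancing time (a new reading comes with each control period).
- read_camera(name): name is "scene" or "top"; returns a dict with "image" (400x640x3 uint8, red, green, blue), "fx", "fy", "cx", "cy" (pixels), "extrinsics" (4x4, takes a point from world to camera coordinates). Camera axes: x right, y down, z forward; pixel columns grow to the right and rows downward; lengths in m; the calibration is good to about 2 mm. A picture is of the moment at which its call begins. There is no depth.
- finish_job(): hands the job in; it is judged then, once.
Trained networks look in the newest picture that a camera, given by its name, has taken for a name from the list of things; names that differ only in an ending like _2 or _b are one class to them, and where a whole thing is asked for, a point or a joint stands for the part that bears it (a point fixed in the world has none). Each returns a list of dicts, best first, with "p" (0 to 1); they miss things now and then, are a little off and sometimes report something else, mostly with a low value. They report only what shows in the picture. A call takes as long as a camera call. They do not tell look-alikes from the thing itself.
- regions_of(camera, name): "mask" (400x640 bool, what is visible of it) and "bbox" ([left, top, width, height] in pixels, round what is visible of it).
- tip_of(camera, name): "location" ([column, row] in pixels: a listed point, or the origin of a listed thing).
The state is a dict: "time": time; "q": joint angles; "joint_vel": joint speeds; "joint_torque": joint torques, N m; "tool_pos": TCP position; "tcp_rot": TCP orientation; "wrist_force": force on the tool from outside, world axes, zero at the start; "torque": the same for the moment, N m; "width": opening from 0.0 (shut) to 1.0 (fully open); "grip_force": force on a finger pad.
Only numpy, scipy, OpenCV 4.12 (cv2) and the standard library are available. Lean on these libraries where they do the work, as an engineer would, in place of code of your own. Each camera call takes 0.05 s, during which the arm holds its last target. There are 200 camera calls.

### The job

Get the drilling jig ready for the dart-shelf slat: lift the parts basket off the long slat and hang it by its handle over both prongs of the hook stand, keeping it upright. Then slide the slat in under the guide bar until it is fully home: flat on the jig's bed, long edge flush against the fence, end flush against the end stop. Leave the other things on the bench where they are.

Things in the scene. Friction and masses are not known exactly. Their poses are not given: they have to be found in the camera images.
- slat: the long plain wooden slat, 70 mm (its x) x 190 mm (its y) x 20 mm thick, 0.12 to 0.24 kg, lying flat and loose on the jig's bed in front of the guide bar, with the basket standing on it. Origin: centre of its underside; at the start its y axis is within 0.2 rad of the jig's y axis
- basket: small dark steel parts basket, open tray 70 mm (x) x 110 mm (y) x 45 mm high, about 0.2 to 0.4 kg, with a rigid round-bar arch handle (bar 10 mm thick) in its y-z plane. Origin: centre of its underside. It stands on the slat
- basket_handle (a point): middle of the handle's straight top bar (bar axis, 115 mm above the basket's underside). The top bar runs along the basket's y axis, 96 mm free between its uprights; nothing is above it
- hook: fixed hook stand: dark wood foot 120 x 130 mm, upright board 90 mm wide (y), 217 mm tall, its front face 34 mm in +x from the origin. From the board two parallel steel prongs, 8 mm thick, stand out level in -x, at y = -28 and +28 mm, axes 200 mm above the table, ending in upturned tips. Origin: on the table, below the prongs' middle. Yaw within 0.3 rad of the world's
- hook_seat (a point): midway between the prongs, level with their upper surface (204 mm above the table), 49 mm in front of the board; axes as hook (x from tips to board). When hung, the handle bar lies across both prongs, its axis 5 mm above this level, anywhere between tips and board
- hook_tips (a point): midway between the ends of the two prongs, 33 mm in -x from hook_seat and 14 mm higher: the last 8 mm of each prong turn up, to 222 mm above the table; nothing stands above or in front of them
- jig: fixed drilling jig. Origin: table level, under the fence's face; x points away from the robot to the fence, y along the fence to the end stop (within 0.16 rad of the world's axes). Plywood bed 12 mm thick, x -215 to +55, y -175 to +135 mm. Aluminium fence on its far side, 30 mm above the bed, its face towards the robot at x = 0, y -165 to +125 mm
- jig_home (a point): point on top of the bed (12 mm above the table) where the centre of the slat's underside lies when the slat is fully home; 35 mm in front of the fence's face and 95 mm from the end stop's face; axes as jig
- jig_stop (a point): middle of the face of the end stop, an aluminium block 75 mm long, 26 mm above the bed, touching the fence's near side; the face looks to the jig's -y and is met by the slat's +y end
- jig_bar (a point): middle of the underside of the guide bar, a fixed aluminium bar 45 x 180 x 12 mm over the bed, long along the jig's y: underside 45 mm above the bed, so the slat passes beneath and the basket does not. It overhangs the home slat's near edge by 15 mm and ends 20 mm short of its free end. Two dark arms on it, from behind the fence, top 69 mm above the bed
- offcut: a short wooden offcut lying flat, 120 x 70 x 20 mm (same wood, width and thickness as the slat, but shorter), between jig and hook stand. Leave it where it is
- mug: white ceramic mug, 80 mm across, 90 mm tall. Leave it where it is
- glue: white plastic bottle, 56 mm across, 150 mm tall, behind on the bench. Leave it where it is
- jar: glass jar with steel cap, 70 mm across, 80 mm tall. Leave it where it is
- can: grey can, 66 mm across, 160 mm tall. Leave it where it is
- mallet: hammer lying flat at the right of the bench, its head up to 40 mm high. Leave it where it is
Mind the look-alikes: they are no part of the job. What is shaped like the hook but pink or yellow is not meant. Of the things shaped like the basket, the steel one is meant.

How it is judged:
On the way, in this order (a step that is already met when the one before it is completed fails the run):
1. the basket hangs by its handle from the prongs, let go (x of basket_handle in the frame of hook_seat between -0.032 and 0.046 m and y of basket_handle in the frame of hook_seat between -0.03 and 0.03 m and z of basket_handle in the frame of hook_seat between -0.004 and 0.016 m and contact force between basket and hook above 0.5 N and angle between basket's own z axis and vertical below 0.35 rad and contact force between basket and the fingers below 0.1 N), for 0.2 s.
2. the slat is home against fence and end stop (x of slat in the frame of jig_home between -0.003 and 0.003 m and y of slat in the frame of jig_home between -0.003 and 0.003 m and z of slat in the frame of jig_home between -0.003 and 0.003 m and angle between the y axis of slat and the y axis of jig, either way round below 0.018 rad and angle between the z axis of slat and the z axis of jig, either way round below 0.03 rad), for 0.2 s.
At the end, for the whole second after the job is handed in: The basket hangs at rest and upright (within 20 degrees) by its handle across both prongs of the hook stand; the slat lies still and flat on the bed, within 3 mm of touching both the fence and the end stop and parallel to the fence within 1 degree (all of step 2 and x of basket_handle in the frame of hook_seat between -0.032 and 0.046 m and y of basket_handle in the frame of hook_seat between -0.03 and 0.03 m and z of basket_handle in the frame of hook_seat between -0.004 and 0.016 m and contact force between basket and hook above 0.5 N and angle between basket's own z axis and vertical below 0.35 rad and linear speed of basket below 0.05 m/s and linear speed of slat below 0.01 m/s).
It fails at once if the basket is tipped by more than 40 degrees (angle between basket's own z axis and vertical above 0.7 rad).
It fails at once if another thing on the bench is moved by more than 25 mm (distance of any of offcut, mug, glue, jar, can, mallet from where it was at the start of the episode above 0.025 m).
It also fails if it takes over 72 s, if anything falls off the work surface, if the arm or the gripper's body presses on something with over 40 N, if the wrist force passes 120 N, or if a joint passes its speed limit or range.

## Working session

There is one attempt and no reset: what is moved stays moved. The work goes in short steps, Python scripts to look and compute and a tool call to move; the robot and the scene stay as the last step left them, time stands still between calls to the robot, and variables do not carry over. Pictures are saved under pics/ and viewed, at most 10 in all, crops included, and the job is handed in when it is done.

Besides the shell and the picture viewer there is one more tool, called after ">>>" by a JSON object that holds its "api" and its "payload". apply_moves: Moves the arm, as the interface text tells. Scaled input: -1 to 1 covers 0.05 m each way for a shift and 6 degrees each way for a turn. Its arguments: {"type":"object","properties":{"fingers":{"type":"array","items":{"type":"number"}},"travel":{"type":"array","items":{"type":"array","items":{"type":"number"}}},"rotation":{"type":"array","items":{"type":"array","items":{"type":"number"}}},"newtons":{"type":"number"}},"required":["fingers","travel","rotation"]}

```bash
mkdir -p pics
cat > h.py <<'E'
from workcell import *
import numpy as np, cv2
from scipy.spatial.transform import Rotation as R
def cam(n):
    c=read_camera(n); K=np.array([[c['fx'],0,c['cx']],[0,c['fy'],c['cy']],[0,0,1]]); return c['image'],K,np.array(c['extrinsics'])
def ray(K,E,p):
    d=E[:3,:3].T@np.linalg.inv(K)@np.array([p[0],p[1],1.]); return -E[:3,:3].T@E[:3,3],d
def at_z(K,E,p,z):
    o,d=ray(K,E,p); return o+d*(z-o[2])/d[2]
def tri(l):
    A=np.zeros((3,3));b=np.zeros(3)
    for K,E,p in l:
        o,d=ray(K,E,p); d=d/np.linalg.norm(d); P=np.eye(3)-np.outer(d,d); A+=P;b+=P@o
    x=np.linalg.solve(A,b); return x,[np.round(np.linalg.norm(proj(K,E,x)-p),1) for K,E,p in l]
def proj(K,E,x):
    v=K@(E[:3,:3]@np.asarray(x,float)+E[:3,3]); return v[:2]/v[2]
def save(n,im): cv2.imwrite('pics/'+n,im[:,:,::-1])
E
python3 - <<'E'
from h import *
np.set_printoptions(precision=4,suppress=True)
C={n:cam(n) for n in('scene','top')}
for n,(im,K,Ex) in C.items():
    save(n+'0.png',im); print(n,K.ravel(),Ex)
for nm in 'basket_handle basket slat hook hook_seat hook_tips jig jig_home jig_stop jig_bar offcut'.split():
    for n in C:
        print(nm,n,[(round(d['p'],2),np.round(d['location'],1)) for d in tip_of(n,nm)])
s=read_state();print(s)
E
```

```text
scene [411.2402   0.     318.4171   0.     411.2402 195.9227   0.       0.
   1.    ] [[-0.6961  0.718   0.0004  0.3878]
 [ 0.5778  0.5604 -0.5933 -0.1659]
 [-0.4262 -0.4128 -0.805   1.9262]
 [ 0.      0.      0.      1.    ]]
top [487.977    0.     322.3756   0.     487.977  197.7669   0.       0.
   1.    ] [[-0.0207 -0.9998  0.0063 -0.0399]
 [-0.9806  0.0191 -0.1948  0.5222]
 [ 0.1947 -0.0102 -0.9808  1.7147]
 [ 0.      0.      0.      1.    ]]
basket_handle scene [(0.79, array([286. , 180.4])), (0.71, array([308.6, 141.7]))]
basket_handle top [(0.83, array([370.5, 186.9])), (0.71, array([397.9, 249. ]))]
basket scene [(0.83, array([310.3, 162.6])), (0.59, array([285.7, 195.6]))]
basket top [(0.75, array([367.3, 193.3])), (0.65, array([390.7, 254.7])), (0.53, array([463.9, 221.9])), (0.19, array([355.7, 167.4]))]
slat scene [(0.83, array([286.6, 198.5]))]
slat top [(0.87, array([367.4, 190.9]))]
hook scene [(0.65, array([373. , 287.9])), (0.61, array([424.2, 235.6]))]
hook top [(0.93, array([225.6, 185.5])), (0.85, array([324.4, 252.8])), (0.82, array([224.2, 274.9]))]
hook_seat s
[... 802 characters left out ...]
1, 161.4]))]
jig_bar scene [(0.77, array([277.7, 213.6]))]
jig_bar top [(0.89, array([356.5, 169.3])), (0.34, array([173.6, 217.4]))]
offcut scene [(0.83, array([329.1, 269.8]))]
offcut top [(0.64, array([271.9, 168. ]))]
{'time': 1.2, 'q': array([ 1.2641,  0.2639,  1.604 ,  0.    ,  1.2737, -0.0369]), 'joint_vel': array([ 0.0002,  0.0022,  0.0001, -0.0002, -0.0005,  0.0015]), 'joint_torque': array([ -0.0004, -51.5068, -36.7732,  -0.    ,   0.0009,  -0.    ]), 'tool_pos': array([0.1799, 0.6506, 0.2313]), 'tcp_rot': array([-0.4225, -3.113 ,  0.    ]), 'wrist_force': array([-1.1584,  0.3679, -0.8408]), 'torque': array([-0.0117,  0.0106, -0.0139]), 'grip_force': 0.0, 'width': 1.002506205808372}
```

Run:
```python
from h import *
a=cv2.imread('pics/scene0.png');b=cv2.imread('pics/top0.png')
cv2.imwrite('pics/s1.png',cv2.resize(a[110:350,180:500],None,fx=2.5,fy=2.5,interpolation=cv2.INTER_CUBIC))
cv2.imwrite('pics/t1.png',cv2.resize(b[110:350,160:480],None,fx=2.5,fy=2.5,interpolation=cv2.INTER_CUBIC))
```

```text
(no output)
```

View pics/s1.png

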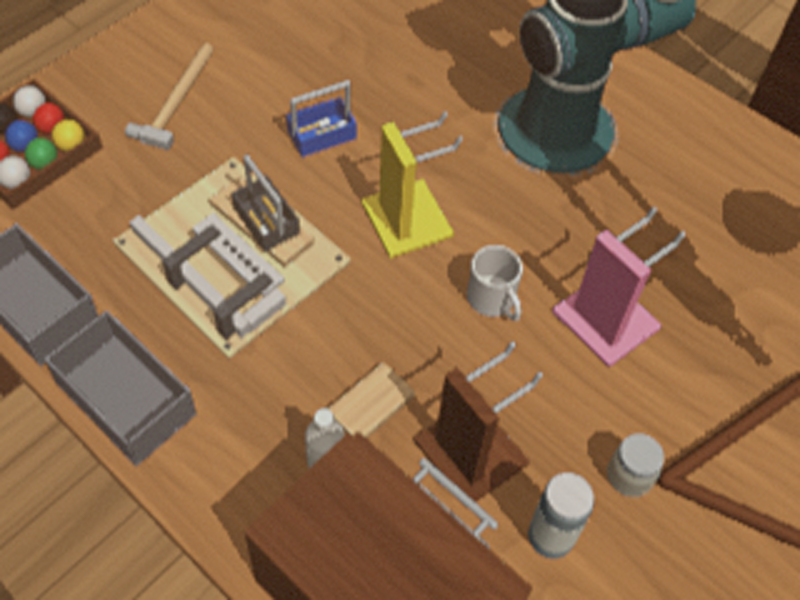

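View pics/t1.png

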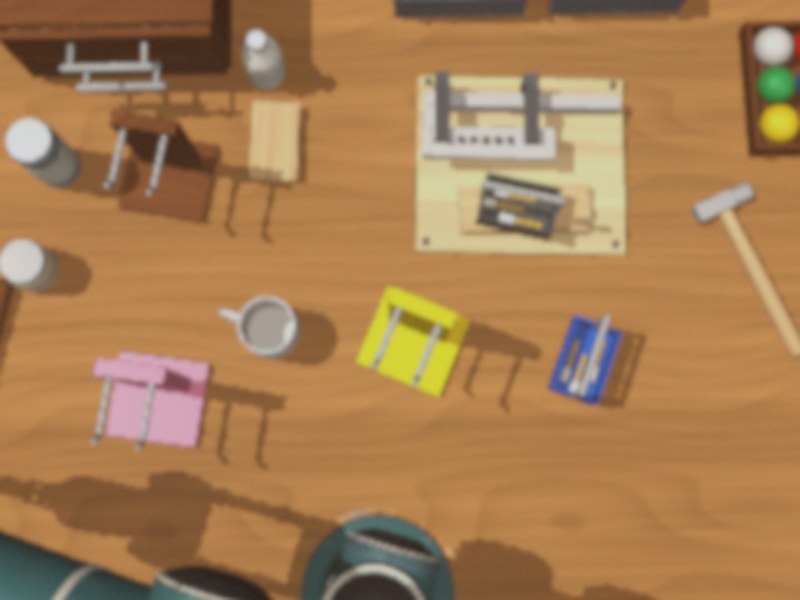

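Scene crop and top crop: baskets are dark steel (scene ≈286,190; top ≈368,190) and blue (scene ≈309,160; top ≈394,252). The dark one standing on the slat is meant. Hooks are dark wood (scene ≈373,280; top ≈225,175), yellow and pink. The dark-wood one, next to the offcut, is meant.

```bash
cat > m.py <<'E'
from h import *
np.set_printoptions(precision=4,suppress=True)
C={n:cam(n) for n in('scene','top')}
def near(n,nm,ref):
    l=[np.array(d['location']) for d in tip_of(n,nm)]; l=[p for p in l if np.linalg.norm(p-ref)<25]
    return min(l,key=lambda p:np.linalg.norm(p-ref)) if l else None
ref={'basket_handle':((286,180),(370,187)),'slat':((287,198),(367,191)),'hook':((373,288),(225,180)),'hook_seat':((381,261),(212,178)),'hook_tips':((389,253),(208,186)),'jig':((262,228),(360,152)),'jig_home':((266,220),(361,160)),'jig_stop':((284,231),(333,159)),'jig_bar':((278,213),(356,169)),'offcut':((329,270),(272,168))}
E
python3 - <<'E'
from m import *
for k,(a,b) in ref.items():
    p=[near('scene',k,a),near('top',k,b)]
    if p[0] is None or p[1] is None: print(k,p);continue
    print(k,*tri([(C[n][1],C[n][2],q) for n,q in zip(('scene','top'),p)]))
out=[]
for n,(x,y) in (('top',(180,120)),('top',(320,130)),('scene',(345,240)),('scene',(220,165))):
    out.append(cv2.resize(C[n][0][y:y+75,x:x+100],None,fx=4,fy=4,interpolation=cv2.INTER_CUBIC))
save('q.png',np.vstack([np.hstack(out[:2]),np.hstack(out[2:])]))
E
```

```text
basket_handle [ 0.5355 -0.2037  0.1417] [np.float64(1.0), np.float64(1.2)]
slat [ 0.5398 -0.2097  0.0038] [np.float64(0.5), np.float64(0.6)]
hook [None, array([223.9, 186.8])]
hook_seat [0.5657 0.3123 0.1907] [np.float64(0.9), np.float64(1.0)]
hook_tips [0.5368 0.3136 0.2046] [np.float64(2.2), np.float64(2.3)]
jig [ 0.7009 -0.2147 -0.032 ] [np.float64(0.2), np.float64(0.2)]
jig_home [ 0.6626 -0.1816  0.0319] [np.float64(1.2), np.float64(1.4)]
jig_stop [ 0.6621 -0.089   0.0277] [np.float64(2.5), np.float64(2.7)]
jig_bar [ 0.6358 -0.1749  0.0632] [np.float64(0.9), np.float64(1.0)]
offcut [array([329. , 270.5]), None]
```

View pics/q.png

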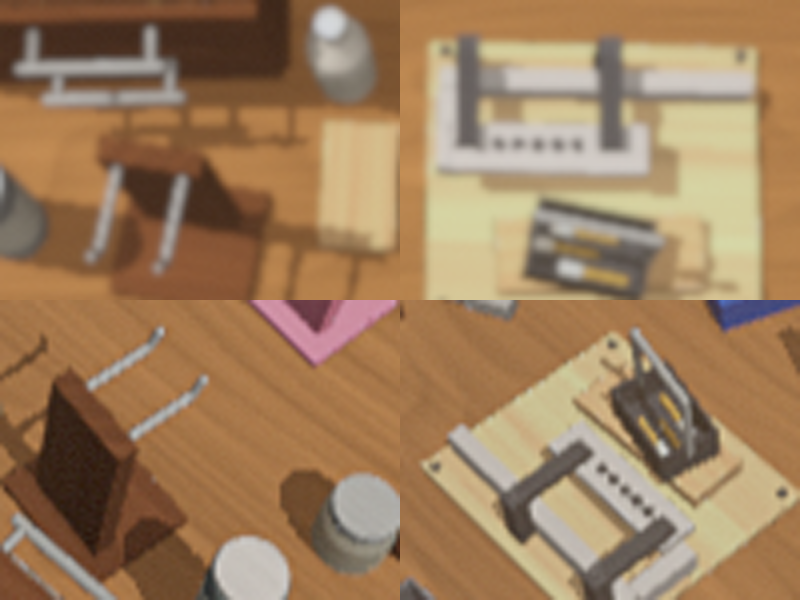

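The crop confirms both: dark-steel basket on the slat, and dark-wood hook with steel prongs. Next I fit poses from hand-picked pixels (known geometry, free height as a check).

```bash
cat > fit.py <<'E'
from m import *
from scipy.optimize import least_squares
def fit(pts,x0,free=True):
    def P(v,m): c,s=np.cos(v[2]),np.sin(v[2]); return [v[0]+c*m[0]-s*m[1],v[1]+s*m[0]+c*m[1],m[2]+v[3]]
    f=lambda v:np.concatenate([proj(C[n][1],C[n][2],P(v,m))-np.array(p) for n,m,p in pts]+[[0 if free else 1e4*v[3]]])
    r=least_squares(f,list(x0)+[0],loss='soft_l1'); return r.x, np.round(r.fun[:-1].reshape(-1,2),1)
E
python3 - <<'E'
from fit import *
S,T='scene','top'
hk=[(T,(34,28,.2),(209.3,162.5)),(T,(-48,28,.220),(203.3,184.5)),(T,(34,-28,.2),(225.8,165)),(T,(-48,-28,.220),(219.8,187)),
 (S,(34,-28,.2),(367.5,261.75)),(S,(-48,-28,.220),(385.25,247.5)),(S,(34,28,.2),(378.25,274.25)),(S,(-48,28,.220),(395.75,259.5))]
jg=[(T,(55,135,.012),(327,140)),(T,(55,-175,.012),(409.25,141.75)),(T,(-215,135,.012),(326.4,210)),(T,(-215,-175,.012),(410.4,211.2)),
 (S,(55,-175,.012),(225.5,206.25)),(S,(-215,-175,.012),(273,173)),(S,(-215,135,.012),(318.75,214.5)),(S,(55,135,.012),(272.4,252))]
bh=[(T,(0,51,.147),(356,182.5)),(T,(0,-51,.147),(385.5,190)),(S,(0,-51,.147),(278.75,173.25)),(S,(0,51,.147),(293,190))]
mm=lambda l:[(n,(a/1000,b/1000,z),p) for n,(a,b,z),p in l]
for nm,l,x0 in(('hook',hk,(.58,.31,0)),('jig',jg,(.7,-.2,0)),('handle',bh,(.54,-.2,0))):
    for fr in (True,False):
        v,r=fit(mm(l),x0,fr); print(nm,fr,v,r.tolist())
for n in (S,T):
    for k in('slat','basket'):
        for d in regions_of(n,k)[:3]:
            c,_=cv2.findContours(d['mask'].astype(np.uint8),0,2); print(n,k,round(d['p'],2),d['bbox'],cv2.minAreaRect(max(c,key=len)))
E
```

```text
hook True [ 0.5819  0.3084 -0.1833 -0.0049] [[-0.3, 0.2], [-0.8, 0.3], [-0.4, 0.3], [-0.6, 0.5], [-1.9, 0.4], [-0.5, -0.5], [-1.9, 0.3], [-0.0, -0.6]]
hook False [ 0.582   0.3085 -0.1765 -0.    ] [[-0.7, -0.2], [-1.1, 0.1], [-0.8, -0.2], [-0.8, 0.2], [-1.7, -0.1], [-0.4, -1.2], [-1.6, -0.3], [0.2, -1.3]]
jig True [ 0.6932 -0.2071 -0.0376 -0.0076] [[0.3, 0.3], [-0.6, 0.0], [-0.2, 0.2], [-0.4, 0.5], [-1.2, 0.1], [-0.4, -0.2], [0.9, -0.9], [-1.8, 0.6]]
jig False [ 0.6927 -0.2052 -0.0356 -0.    ] [[-0.2, -0.1], [-0.8, -0.5], [-0.6, 0.1], [-0.5, 0.2], [-1.2, -0.7], [-0.3, -1.1], [1.3, -1.8], [-1.5, -0.1]]
handle True [ 0.5386 -0.2143 -0.2622 -0.0043] [[-0.4, 0.8], [-1.1, 0.2], [-0.8, -0.3], [-3.3, -0.1]]
handle False [ 0.5386 -0.2129 -0.2651 -0.    ] [[-0.7, 0.5], [-1.3, 0.0], [-0.7, -0.8], [-3.1, -0.6]]
scene slat 0.8 [267.0, 182.0, 37.8, 32.6] ((271.36798095703125, 193.52398681640625), (23.70232391357422, 13.237524032592773), 79.69515228271484)
scene slat 0.54 [225.9, 171.7, 92.0, 80.6] ((271.5000305175781, 209.5), (72.12489318847656, 62.22539520263672), 45.0)
scene basket 0.84 [269.3, 173.3, 30.9, 36.2] ((283.80767822265625, 190.96153259277344), (36.332862854003906, 18.582456588745117), 56.3099365234375)
top slat 0.66 [340.0, 178.3, 54.6, 24.6] ((347.5953063964844, 193.0253143310547), (20.2105655670166, 11.789496421813965), 86.42366790771484)
top basket 0.56 [379.6, 237.1, 26.8, 37.0] ((393.7621765136719, 252.71022033691406), (22.003498077392578, 36.76955032348633), 16.927513122558594)
top basket 0.21 [348.3, 178.2, 39.3, 25.4] ((367.6950988769531, 191.756103515625), (33.524662017822266, 21.7211856842041), 12.094757080078125)
```

Run:
```python
from fit import *
S,T='scene','top'
hk=[(T,(34,28,.2),(209.3,162.5)),(T,(-48,28,.220),(203.3,184.5)),(T,(34,-28,.2),(225.8,165)),(T,(-48,-28,.220),(219.8,187)),
 (S,(34,-28,.2),(367.5,261.75)),(S,(-48,-28,.220),(385.25,247.5)),(S,(34,28,.2),(378.25,274.25)),(S,(-48,28,.220),(395.75,259.5))]
jg=[(T,(55,135,.012),(327,140)),(T,(55,-175,.012),(409.25,141.75)),(T,(-215,135,.012),(326.4,210)),(T,(-215,-175,.012),(410.4,211.2)),
 (S,(55,-175,.012),(225.5,206.25)),(S,(-215,-175,.012),(273,173)),(S,(-215,135,.012),(318.75,214.5)),(S,(55,135,.012),(272.4,252))]
bh=[(T,(0,51,.147),(356,182.5)),(T,(0,-51,.147),(385.5,190)),(S,(0,-51,.147),(278.75,173.25))]
sl=[(T,(35,95,.032),(343.8,184.3)),(T,(35,-95,.032),(397,185.3)),(T,(-35,95,.032),(342.8,203.2)),(T,(-35,-95,.032),(396.5,203.5)),(S,(-35,95,.032),(220+342/4,165+158/4)),(S,(35,95,.032),(220+300/4,165+198/4))]
mm=lambda l:[(n,(a/1000,b/1000,z),(p[0]-.4,p[1]-.4)) for n,(a,b,z),p in l]
for nm,l,x0 in(('hook',hk,(.58,.31,0)),('jig',jg,(.7,-.2,0)),('handle',bh,(.54,-.2,0)),('slat',sl,(.54,-.2,0))):
    for fr in (True,False):
        v,r=fit(mm(l),x0,fr); print(nm,fr,v,r.tolist())
print([at_z(*C[T][1:],p,.147) for p in((370.5,186.9),(370.35,185.85))],at_z(*C[S][1:],(286,180.4),.147))
print(R.from_rotvec(read_state()['tcp_rot']).as_matrix())
```

```text
hook True [ 0.5828  0.3083 -0.1788 -0.0013] [[-0.2, 0.1], [-0.6, 0.3], [-0.3, 0.1], [-0.3, 0.4], [-1.5, 0.5], [-0.2, -0.5], [-1.5, 0.4], [0.4, -0.6]]
hook False [ 0.5828  0.3083 -0.178  -0.    ] [[-0.2, -0.0], [-0.6, 0.2], [-0.3, 0.0], [-0.4, 0.3], [-1.5, 0.4], [-0.1, -0.7], [-1.5, 0.2], [0.4, -0.8]]
jig True [ 0.6939 -0.2057 -0.0368 -0.0031] [[0.3, 0.2], [-0.4, -0.2], [-0.1, 0.2], [-0.2, 0.5], [-1.0, 0.2], [-0.1, -0.2], [1.4, -0.8], [-1.4, 0.8]]
jig False [ 0.6937 -0.2049 -0.036  -0.    ] [[0.1, 0.0], [-0.4, -0.4], [-0.3, 0.2], [-0.2, 0.3], [-1.0, -0.1], [-0.0, -0.5], [1.6, -1.2], [-1.3, 0.5]]
handle True [ 0.5408 -0.2145 -0.2887 -0.0017] [[0.2, 0.0], [-0.6, 0.2], [-0.6, -0.2]]
handle False [ 0.5406 -0.2142 -0.2859 -0.    ] [[0.1, 0.0], [-0.6, 0.2], [-0.6, -0.4]]
slat True [ 0.5367 -0.2233 -0.0308  0.0013] [[0.1, 0.2], [-1.5, -0.2], [1.1, -0.0], [-0.6, 0.3], [0.3, 0.0], [-1.5, -0.4]]
slat False [ 0.5369 -0.2236 -0.0294  0.    ] [[0.2, 0.3], [-1.5, -0.2], [1.2, 0.1], [-0.6, 0.3], [0.3, 0.1], [-1.5, -0.3]]
[array([ 0.5372, -0.2156,  0.147 ]), array([ 0.5409, -0.2152,  0.147 ])] [ 0.5312 -0.2083  0.147 ]
[[-0.9638  0.2665  0.    ]
 [ 0.2665  0.9638 -0.    ]
 [-0.     -0.     -1.    ]]
```

```bash
cat > to.py <<'E'
# usage: to.py x y z theta  -> total units needed (travel after turning about tool z first)
from h import *
import sys
x,y,z,th=map(float,sys.argv[1:5]); s=read_state(); M=R.from_rotvec(s['tcp_rot']).as_matrix()
t0=np.arctan2(M[1,1],M[0,1]); turn=-(th-t0)
M2=M@R.from_rotvec([0,0,turn]).as_matrix(); d=M2.T@(np.array([x,y,z])-s['tool_pos'])/.05
print('t',round(s['time'],1),'pos',np.round(s['tool_pos'],4),'th',round(t0,4),'tilt',np.round(M[2],3),'w',round(s['width'],3),'grip',round(s['grip_force'],1),'F',np.round(s['wrist_force'],1))
print('turn units(6deg)',round(np.degrees(turn)/6,2),'travel units(.05)',np.round(d,2))
E
python3 to.py .54 -.214 .33 -.283
python3 - <<'E'
from m import *
t=lambda a,b,:np.round(tri([(C['scene'][1],C['scene'][2],a),(C['top'][1],C['top'][2],b)])[0],3)
print('pinkseat',t((438.7,205.3),(208.7,276.8)),'yellowseat',t((351.9,166),(321.6,251)))
for k in('can','mug','jar','glue','offcut','mallet'):
    print(k,[(round(d['p'],2),np.round(at_z(C['top'][1],C['top'][2],d['location'],0)[:2],3)) for d in tip_of('top',k)])
E
```

```text
t 2.7 pos [0.1799 0.6506 0.2313] th 1.301 tilt [-0. -0. -1.] w 1.001 grip 0.0 F [ 0.1 -0.1 -0.2]
turn units(6deg) 15.13 travel units(.05) [-14.59  11.74  -1.97]
pinkseat [0.242 0.32  0.199] yellowseat [ 0.317 -0.044  0.191]
can [(0.81, array([0.613, 0.471])), (0.27, array([ 0.435, -0.566]))]
mug [(0.74, array([0.385, 0.14 ])), (0.57, array([ 0.665, -0.103]))]
jar []
glue [(0.68, array([0.645, 0.141]))]
offcut [(0.67, array([0.653, 0.148])), (0.25, array([0.468, 0.502]))]
mallet [(0.64, array([0.622, 0.465])), (0.63, array([ 0.433, -0.571])), (0.17, array([0.461, 0.508]))]
```

>>> {"api": "apply_moves", "payload": {"fingers": [1,1,1,1,1,1,1,1,1,1,1,1], "travel": [[0,0,-0.7],[0,0,-0.7],[0,0,-0.6],[0,0,0],[0,0,0],[0,0,0],[0,0,0],[0,0,0],[0,0,0],[0,0,0],[0,0,0],[0,0,0]], "rotation": [[0,0,1],[0,0,1],[0,0,1],[0,0,1],[0,0,1],[0,0,1],[0,0,1],[0,0,1],[0,0,1],[0,0,1],[0,0,1],[0,0,1]]}}

```text
time: 4.3
tool_pos: [0.1799, 0.6506, 0.3313]
tcp_rot: [2.176, 2.265, -0.0]
wrist_force: [0.2, -0.2, -0.7]
width: 1.002
grip_force: 0.0
```

>>> {"api": "apply_moves", "payload": {"fingers": [1,1,1,1], "travel": [[0,0,0],[0,0,0],[0,0,0],[0,0,0]], "rotation": [[0,0,1],[0,0,1],[0,0,1],[0,0,0.13]]}}

```text
time: 4.7
tool_pos: [0.1799, 0.6506, 0.3313]
tcp_rot: [-2.514, -1.884, 0.0]
wrist_force: [-0.5, 0.0, -0.3]
width: 1.0
grip_force: 0.0
```

```bash
python3 to.py .54 -.214 .33 -.283
```

```text
t 4.7 pos [0.1799 0.6506 0.3313] th -0.2843 tilt [-0. -0. -1.] w 1.0 grip 0.0 F [-0.5  0.  -0.3]
turn units(6deg) -0.01 travel units(.05) [-14.59  11.74   0.03]
```

>>> {"api": "apply_moves", "payload": {"fingers": [1,1,1,1,1,1,1,1,1,1,1,1], "travel": [[-0.61,0.49,0],[-0.61,0.49,0],[-0.61,0.49,0],[-0.61,0.49,0],[-0.61,0.49,0],[-0.61,0.49,0],[-0.61,0.49,0],[-0.61,0.49,0],[-0.61,0.49,0],[-0.61,0.49,0],[-0.61,0.49,0],[-0.61,0.49,0]], "rotation": [[0,0,0],[0,0,0],[0,0,0],[0,0,0],[0,0,0],[0,0,0],[0,0,0],[0,0,0],[0,0,0],[0,0,0],[0,0,0],[0,0,0]]}}

```text
time: 5.9
tool_pos: [0.3601, 0.2155, 0.3316]
tcp_rot: [2.51, 1.889, 0.002]
wrist_force: [1.6, 0.3, 0.2]
width: 0.993
grip_force: 0.0
```

>>> {"api": "apply_moves", "payload": {"fingers": [1,1,1,1,1,1,1,1,1,1,1,1], "travel": [[-0.61,0.49,0],[-0.61,0.49,0],[-0.61,0.49,0],[-0.61,0.49,0],[-0.61,0.49,0],[-0.61,0.49,0],[-0.61,0.49,0],[-0.61,0.49,0],[-0.61,0.49,0],[-0.61,0.49,0],[-0.6,0.49,0],[-0.56,0.47,0]], "rotation": [[0,0,0],[0,0,0],[0,0,0],[0,0,0],[0,0,0],[0,0,0],[0,0,0],[0,0,0],[0,0,0],[0,0,0],[0,0,0],[0,0,0]]}}

```text
time: 7.1
tool_pos: [0.54, -0.2153, 0.3314]
tcp_rot: [2.511, 1.887, 0.0]
wrist_force: [-0.1, 0.3, -0.2]
width: 1.005
grip_force: 0.0
```

```bash
python3 to.py .54 -.214 .125 -.283; cat read 2>/dev/null
python3 - <<'E'
from h import *
im,K,E=cam('scene'); t,K2,E2=cam('top'); print(read_state()['q'])
f=lambda i,x,y:cv2.resize(i[y:y+100,x:x+100],None,fx=4,fy=4,interpolation=cv2.INTER_CUBIC)
save('g1.png',np.hstack([f(im,235,130),f(t,320,140)]))
E
```

```text
t 7.1 pos [ 0.54   -0.2153  0.3314] th -0.2817 tilt [-0.  0. -1.] w 1.005 grip 0.0 F [-0.1  0.3 -0.2]
turn units(6deg) 0.01 travel units(.05) [ 0.02 -0.01  4.13]
[-4.24117687e-01  4.34792851e-02  1.67576227e+00 -1.42795774e-03
  1.42215252e+00 -1.39030405e-01]
```

View pics/g1.png

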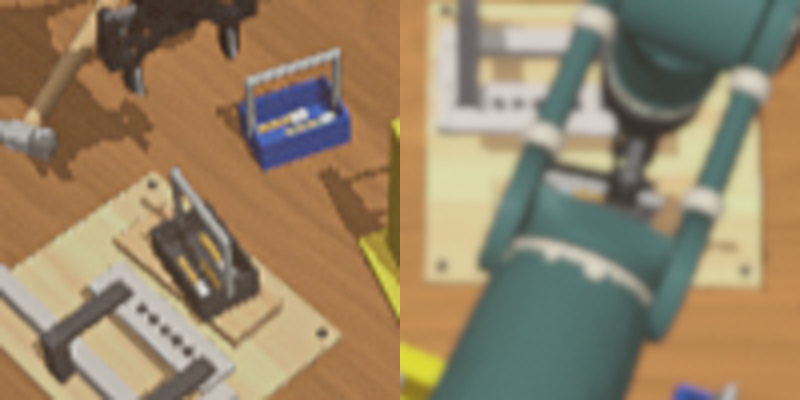

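The fingers (scene ≈270,150 and 292,140) straddle the line above the handle, whose bar runs scene ≈(279,173) to (291,190). The blue basket is clear, so I descend.

>>> {"api": "apply_moves", "payload": {"fingers": [1,1,1,1,1,1,1,1,1], "travel": [[0,0,0.6],[0,0,0.7],[0,0,0.7],[0,0,0.6],[0,0,0.5],[0,0,0.4],[0,0,0.3],[0,0,0.3],[0,0,0]], "rotation": [[0,0,0],[0,0,0],[0,0,0],[0,0,0],[0,0,0],[0,0,0],[0,0,0],[0,0,0],[0,0,0]]}}

```text
time: 8.1
tool_pos: [0.5382, -0.2126, 0.1241]
tcp_rot: [-2.509, -1.884, 0.003]
wrist_force: [-0.4, -0.4, -0.2]
width: 1.0
grip_force: 0.0
```

>>> {"api": "apply_moves", "payload": {"fingers": [0.7,0.4,0.2,0,0,0,0,0,0,0], "travel": [[0,0,0],[0,0,0],[0,0,0],[0,0,0],[0,0,0],[0,0,0],[0,0,0],[0,0,0],[0,0,0],[0,0,0]], "rotation": [[0,0,0],[0,0,0],[0,0,0],[0,0,0],[0,0,0],[0,0,0],[0,0,0],[0,0,0],[0,0,0],[0,0,0]], "newtons": 60}}

```text
time: 9.1
tool_pos: [0.54, -0.2135, 0.1267]
tcp_rot: [2.512, 1.885, 0.001]
wrist_force: [0.7, 2.0, 2.4]
width: 0.097
grip_force: 58.3
```

>>> {"api": "apply_moves", "payload": {"fingers": [0,0,0,0,0,0,0,0,0,0,0,0], "travel": [[0,0,-0.1],[0,0,-0.2],[0,0,-0.3],[0,0,-0.4],[0,0,-0.5],[0,0,-0.5],[0,0,-0.6],[0,0,-0.6],[0,0,-0.6],[0,0,-0.4],[0,0,-0.2],[0,0,0]], "rotation": [[0,0,0],[0,0,0],[0,0,0],[0,0,0],[0,0,0],[0,0,0],[0,0,0],[0,0,0],[0,0,0],[0,0,0],[0,0,0],[0,0,0]]}}

```text
time: 10.3
tool_pos: [0.5403, -0.2139, 0.3489]
tcp_rot: [2.51, 1.883, 0.003]
wrist_force: [0.4, 0.7, -1.3]
width: 0.093
grip_force: 58.4
```

```bash
python3 - <<'E'
from h import *
np.set_printoptions(precision=4,suppress=True)
im,K,E=cam('scene'); t,K2,E2=cam('top')
s=read_state();tp=s['tool_pos'];print(tp,s['wrist_force'],s['width'],'grasp pt scene px',proj(K,E,tp+[0,0,.019]))
f=lambda i,x,y:cv2.resize(i[y:y+100,x:x+100],None,fx=4,fy=4,interpolation=cv2.INTER_CUBIC)
save('g2.png',np.hstack([f(im,235,90),f(t,320,130)]))
E
python3 to.py .4746 .328 .33 -.178;python3 to.py .4746 .328 .33 -.178 >/dev/null
```

```text
[ 0.5392 -0.2133  0.3455] [ 0.232 -0.304 -2.896] 0.09580390477225192 grasp pt scene px [279.6475 143.4621]
t 10.4 pos [ 0.5392 -0.2133  0.3455] th -0.2835 tilt [ 0.    -0.001 -1.   ] w 0.096 grip 58.4 F [ 0.2 -0.3 -2.9]
turn units(6deg) -1.01 travel units(.05) [10.43 -3.19  0.32]
```

View pics/g2.png

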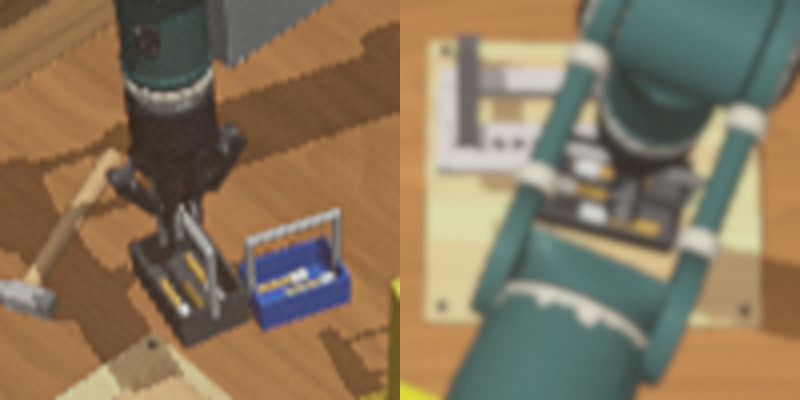

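Run:
```python
from h import *
im,K,E=cam('scene')
tp=read_state()['tool_pos']+[0,0,.019]; d=np.array([.28,.96,0])
for t in(-.053,0,.045,.053,.06): print('bar',t,(proj(K,E,tp+d*t)-[235,90])*4+1.6)
# tray bottom corners with offset o along bar
b=np.array([.96,-.28,0])
for o in(0,.01):
  for sx,sy in((1,1),(-1,1),(1,-1)): print(o,sx,sy,'top',(proj(K,E,tp+d*(o+.055*sy)+b*.035*sx-[0,0,.07])-[235,90])*4+1.6,'bot',(proj(K,E,tp+d*(o+.055*sy)+b*.035*sx-[0,0,.115])-[235,90])*4+1.6)
```

```text
bar -0.053 [155.04553459 179.64429386]
bar 0 [180.6370039  216.04413762]
bar 0.045 [203.11326854 248.01309224]
bar 0.053 [207.18361554 253.80252126]
bar 0.06 [210.76402604 258.89509257]
0 1 1 top [178.90105051 320.87884786] bot [182.54874603 351.74104127]
0 -1 1 top [246.42115938 292.34543717] bot [248.45940663 323.46260596]
0 1 -1 top [127.44699085 243.80756764] bot [132.12872863 275.31961604]
0.01 1 1 top [183.77109225 328.17351721] bot [187.31648427 358.96748367]
0.01 -1 1 top [251.4538845  299.44531247] bot [253.38208407 330.50051468]
0.01 1 -1 top [131.97012492 250.58261583] bot [136.56439753 282.04274222]
```

The basket hangs upright in the grip and centred on the bar to about 3 mm: scene shows the fingers at ≈(280,143) and the tray corner at ≈(281,176). Next I carry it in front of the hook.

>>> {"api": "apply_moves", "payload": {"fingers": [0,0,0,0,0,0,0,0,0,0,0,0], "travel": [[0,0,0],[0,0,0],[0.2,-0.06,0],[0.35,-0.11,0],[0.5,-0.15,0],[0.6,-0.18,0],[0.6,-0.18,0],[0.6,-0.18,0],[0.6,-0.18,0],[0.6,-0.18,0],[0.6,-0.18,0],[0.6,-0.18,0]], "rotation": [[0,0,-0.5],[0,0,-0.5],[0,0,0],[0,0,0],[0,0,0],[0,0,0],[0,0,0],[0,0,0],[0,0,0],[0,0,0],[0,0,0],[0,0,0]]}}

```text
time: 11.65
tool_pos: [0.5071, 0.0614, 0.3458]
tcp_rot: [-2.41, -2.013, 0.0]
wrist_force: [0.1, 0.3, -1.3]
width: 0.094
grip_force: 58.3
```

>>> {"api": "apply_moves", "payload": {"fingers": [0,0,0,0,0,0,0,0,0,0,0,0], "travel": [[0.6,-0.18,0],[0.6,-0.18,0],[0.6,-0.18,0],[0.6,-0.18,0],[0.6,-0.18,0],[0.6,-0.18,0],[0.55,-0.18,0],[0.5,-0.15,0],[0.4,-0.13,0],[0.3,-0.1,0],[0.15,-0.05,0],[0.08,-0.02,0]], "rotation": [[0,0,0],[0,0,0],[0,0,0],[0,0,0],[0,0,0],[0,0,0],[0,0,0],[0,0,0],[0,0,0],[0,0,0],[0,0,0],[0,0,0]]}}

```text
time: 12.85
tool_pos: [0.4733, 0.3493, 0.346]
tcp_rot: [2.41, 2.015, -0.001]
wrist_force: [-0.0, -0.6, -2.7]
width: 0.093
grip_force: 58.3
```

```bash
python3 to.py .4746 .328 .219 -.178
```

```text
t 12.8 pos [0.4733 0.3493 0.346 ] th -0.1779 tilt [-0.001 -0.    -1.   ] w 0.093 grip 58.3 F [-0.  -0.6 -2.7]
turn units(6deg) 0.0 travel units(.05) [-0.41  0.1   2.54]
```

>>> {"api": "apply_moves", "payload": {"fingers": [0,0,0,0,0,0,0,0,0,0], "travel": [[-0.2,0.05,0.2],[-0.21,0.05,0.3],[0,0,0.4],[0,0,0.4],[0,0,0.4],[0,0,0.4],[0,0,0.3],[0,0,0.14],[0,0,0],[0,0,0]], "rotation": [[0,0,0],[0,0,0],[0,0,0],[0,0,0],[0,0,0],[0,0,0],[0,0,0],[0,0,0],[0,0,0],[0,0,0]]}}

```text
time: 13.85
tool_pos: [0.4758, 0.3275, 0.2201]
tcp_rot: [2.411, 2.014, 0.002]
wrist_force: [-0.3, 0.6, -1.9]
width: 0.096
grip_force: 58.3
```

```bash
python3 to.py .5582 .3127 .219 -.178
python3 - <<'E'
from h import *
im,K,E=cam('scene'); t,K2,E2=cam('top')
f=lambda i,x,y:cv2.resize(i[y:y+100,x:x+100],None,fx=4,fy=4,interpolation=cv2.INTER_CUBIC)
save('g3.png',np.hstack([f(im,340,200),f(t,180,120)]))
E
```

```text
t 13.8 pos [0.4758 0.3275 0.2201] th -0.179 tilt [ 0.001  0.001 -1.   ] w 0.096 grip 58.3 F [-0.3  0.6 -1.9]
turn units(6deg) -0.01 travel units(.05) [-0.    1.67  0.02]
```

View pics/g3.png

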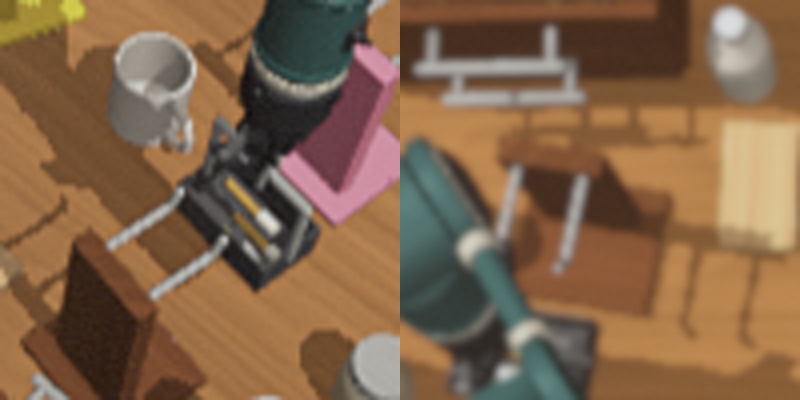

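The basket (scene ≈402,255) sits in front of the prongs, tray below the tips (scene ≈385,247 and 395,260), with the arch spanning both prong lines. Next I slide it in towards the board.

>>> {"api": "apply_moves", "payload": {"fingers": [0,0,0,0,0,0,0,0,0,0], "travel": [[0,0.1,0],[0,0.2,0],[0,0.2,0],[0,0.25,0],[0,0.25,0],[0,0.25,0],[0,0.2,0],[0,0.12,0],[0,0.1,0],[0,0,0]], "rotation": [[0,0,0],[0,0,0],[0,0,0],[0,0,0],[0,0,0],[0,0,0],[0,0,0],[0,0,0],[0,0,0],[0,0,0]]}}

```text
time: 14.95
tool_pos: [0.5579, 0.3126, 0.2191]
tcp_rot: [2.411, 2.014, -0.0]
wrist_force: [-0.1, 0.1, -1.7]
width: 0.094
grip_force: 58.3
```

>>> {"api": "apply_moves", "payload": {"fingers": [0,0,0,0,0,0], "travel": [[0,0,0.1],[0,0,0.1],[0,0,0.1],[0,0,0.1],[0,0,0.1],[0,0,0]], "rotation": [[0,0,0],[0,0,0],[0,0,0],[0,0,0],[0,0,0],[0,0,0]]}}

```text
time: 15.55
tool_pos: [0.5567, 0.3125, 0.193]
tcp_rot: [-2.41, -2.014, 0.003]
wrist_force: [-0.1, 0.1, -2.0]
width: 0.092
grip_force: 58.3
```

>>> {"api": "apply_moves", "payload": {"fingers": [0,0,0,0,0], "travel": [[0,0,0.04],[0,0,0.04],[0,0,0.04],[0,0,0],[0,0,0]], "rotation": [[0,0,0],[0,0,0],[0,0,0],[0,0,0],[0,0,0]]}}

```text
time: 16.05
tool_pos: [0.5577, 0.3128, 0.1886]
tcp_rot: [2.411, 2.014, 0.001]
wrist_force: [0.4, -0.1, -0.3]
width: 0.092
grip_force: 58.6
```

```bash
python3 to.py .5582 .3127 .188 -.178
python3 - <<'E'
from h import *
im,K,E=cam('scene'); t,K2,E2=cam('top')
f=lambda i,x,y:cv2.resize(i[y:y+100,x:x+100],None,fx=4,fy=4,interpolation=cv2.INTER_CUBIC)
save('g4.png',np.hstack([f(im,335,200),f(t,180,120)]))
E
```

```text
t 16.1 pos [0.5577 0.3128 0.1886] th -0.1787 tilt [ 0.  0. -1.] w 0.092 grip 58.6 F [ 0.4 -0.1 -0.3]
turn units(6deg) -0.01 travel units(.05) [-0.    0.01  0.01]
```

View pics/g4.png

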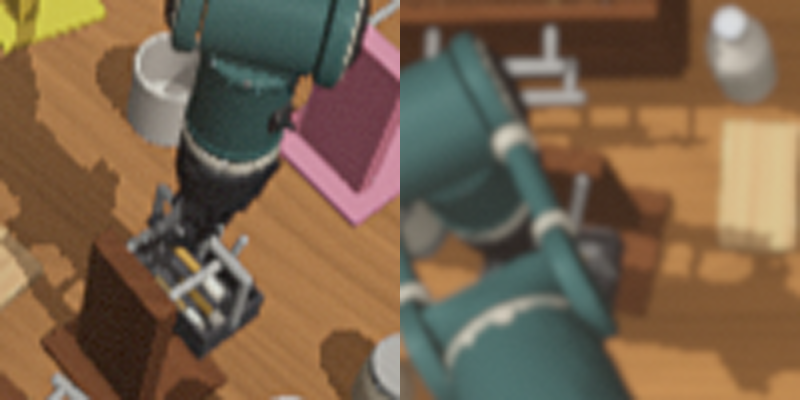

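The handle bar lies across the +y prong (scene ≈385,270), the arch upright is outside it, and the wrist load has gone to about 0. Releasing with a partial opening.

>>> {"api": "apply_moves", "payload": {"fingers": [0.2,0.3,0.35,0.4,0.4,0.4], "travel": [[0,0,0.02],[0,0,0],[0,0,0],[0,0,0],[0,0,0],[0,0,0]], "rotation": [[0,0,0],[0,0,0],[0,0,0],[0,0,0],[0,0,0],[0,0,0]]}}

```text
time: 16.75
tool_pos: [0.5575, 0.3128, 0.1873]
tcp_rot: [-2.411, -2.014, -0.0]
wrist_force: [0.1, -0.5, -0.6]
width: 0.401
grip_force: 0.0
```

>>> {"api": "apply_moves", "payload": {"fingers": [0.4,0.4,0.4,0.4,0.4,0.4,0.4,0.4], "travel": [[0,0,-0.1],[0,0,-0.2],[0,0,-0.3],[0,0,-0.5],[0,0,-0.6],[0,0,-0.6],[0,0,-0.5],[0,0,0]], "rotation": [[0,0,0],[0,0,0],[0,0,0],[0,0,0],[0,0,0],[0,0,0],[0,0,0],[0,0,0]]}}

```text
time: 17.55
tool_pos: [0.5597, 0.3139, 0.3348]
tcp_rot: [2.409, 2.013, 0.017]
wrist_force: [0.3, 0.2, 0.4]
width: 0.402
grip_force: 0.0
```

```bash
python3 to.py .45 .0 .33 -.178
python3 - <<'E'
from h import *
im,K,E=cam('scene'); t,K2,E2=cam('top')
for d in tip_of('scene','basket_handle'): print(d)
f=lambda i,x,y,s:cv2.resize(i[y:y+s*3//4,x:x+s],(400,300),interpolation=cv2.INTER_CUBIC)
save('g5.png',np.vstack([np.hstack([f(im,335,215,100),f(t,180,120,100)]),np.hstack([f(im,220,165,100),f(t,320,140,100)])]))
E
```

```text
t 17.6 pos [0.5597 0.3139 0.3348] th -0.1787 tilt [ 0.007  0.009 -1.   ] w 0.402 grip 0.0 F [0.3 0.2 0.4]
turn units(6deg) -0.01 travel units(.05) [-6.57 -1.05  0.04]
{'location': [310.1, 144.0], 'p': 0.95}
{'location': [387.9, 259.5], 'p': 0.73}
{'location': [270.0, 218.7], 'p': 0.7}
```

View pics/g5.png

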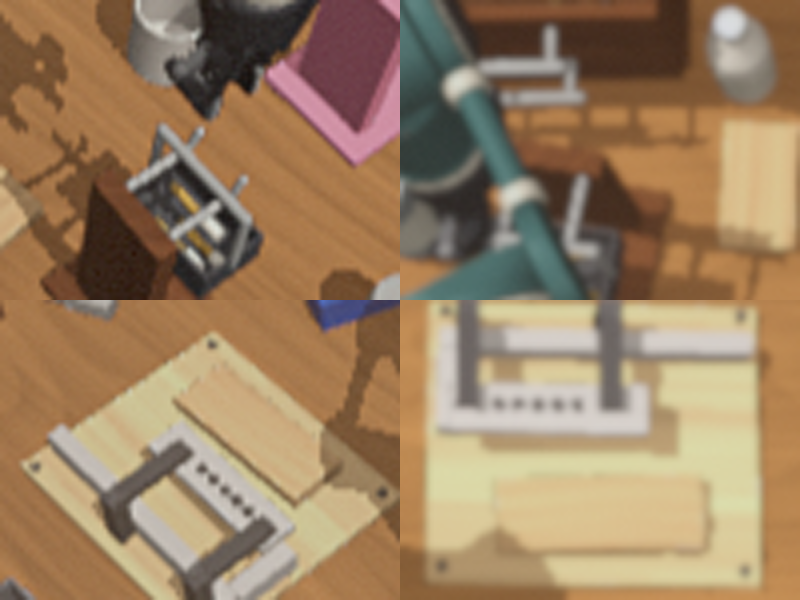

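The basket hangs on both prongs (scene ≈388,262), free of the fingers. The slat is bare and clear of the bar: top ≈(344..397, 185..203), scene corners ≈(273,182), (305,206), (294,215), (264,190). Next I measure the slat and the bar/stop.

```bash
cat > sl.py <<'E'
from fit import *
S,T='scene','top'
mm=lambda l:[(n,(a/1000,b/1000,z),(p[0]-.4,p[1]-.4)) for n,(a,b,z),p in l]
tq=lambda x,y:(320+(x-400)/4,140+(y-300)/4)
sq=lambda x,y:(220+x/4,165+(y-300)/4)
J=(0.6937,-0.2049,-0.036)
def tojig(p):
    c,s=np.cos(J[2]),np.sin(J[2]);dx,dy=p[0]-J[0],p[1]-J[1];return np.array([c*dx+s*dy,-s*dx+c*dy])
def toworld(p):
    c,s=np.cos(J[2]),np.sin(J[2]);return np.array([J[0]+c*p[0]-s*p[1],J[1]+s*p[0]+c*p[1]])
E
python3 - <<'E'
from sl import *
sl=[(T,(35,95,.032),tq(495,479)),(T,(35,-95,.032),tq(708,480)),(T,(-35,95,.032),tq(494,548)),(T,(-35,-95,.032),tq(704,550)),
 (S,(-35,-95,.032),sq(212,368)),(S,(-35,95,.032),sq(338,465)),(S,(35,95,.032),sq(298,497)),(S,(35,-95,.032),sq(176,398))]
br=[(T,(22.5,-90,.069),tq(648,382)),(T,(-22.5,-90,.069),tq(648,434)),(T,(-22.5,90,.069),tq(436,431)),
 (S,(22.5,-90,.069),sq(146,437)),(S,(-22.5,-90,.069),sq(178,422)),(S,(-22.5,90,.069),sq(294,522)),(S,(22.5,90,.069),sq(262,553))]
for nm,l,x0 in(('slat',sl,(.54,-.2,0)),('bar',br,(.63,-.18,0))):
    for fr in(True,False):
        v,r=fit(mm(l),x0,fr);print(nm,fr,v,'jig',tojig(v),r.tolist())
fe=[(T,tq(755,355),.042),(T,tq(755,378),.042)]
for n,p,z in fe: print('fence',tojig(at_z(C[n][1],C[n][2],np.array(p)-.4,z)))
for k,z in (('jig_home',.012),('jig_bar',.057),('jig_stop',.025)):
  for n in('scene','top'):
    print(k,n,[(round(d['p'],2),tojig(at_z(C[n][1],C[n][2],d['location'],z))) for d in tip_of(n,k)[:2]])
E
```

```text
slat True [ 0.5406 -0.2248 -0.0175 -0.0075] jig [-0.1523 -0.0254] [[0.3, -0.4], [-1.6, -0.8], [0.8, 0.9], [-0.0, 0.3], [2.5, -1.0], [0.6, -0.4], [-1.5, 1.3], [-0.6, 0.3]]
slat False [ 0.5406 -0.2232 -0.0168 -0.    ] jig [-0.1524 -0.0238] [[-0.0, -0.8], [-1.8, -1.2], [0.4, 0.6], [-0.1, -0.1], [2.6, -1.9], [0.9, -1.3], [-1.3, 0.5], [-0.5, -0.5]]
bar True [ 0.6318 -0.1765 -0.0315  0.0014] jig [-0.0629  0.0261] [[-0.4, 0.4], [-0.2, -0.6], [3.1, -0.4], [0.1, 1.7], [0.5, -0.6], [0.3, 0.3], [-0.1, -0.8]]
bar False [ 0.6318 -0.1769 -0.0302  0.    ] jig [-0.0629  0.0258] [[-0.3, 0.5], [-0.1, -0.5], [3.2, -0.3], [0.1, 1.8], [0.5, -0.5], [0.3, 0.4], [-0.1, -0.7]]
fence [-0.0027 -0.1682]
fence [-0.0248 -0.1678]
jig_home scene [(0.67, array([-0.0334,  0.0173])), (0.55, array([-0.3146,  0.3431]))]
jig_home top [(0.89, array([-0.0185,  0.0031]))]
jig_bar scene [(0.72, array([-0.0544,  0.0382]))]
jig_bar top [(0.96, array([-0.0635,  0.0282]))]
jig_stop scene [(0.56, array([-0.0417,  0.1023])), (0.29, array([-0.1444, -0.0207]))]
jig_stop top [(0.75, array([-0.0321,  0.1091])), (0.19, array([-0.1138,  0.5721]))]
```

>>> {"api": "apply_moves", "payload": {"fingers": [0.5,0.5,0.5,0.5,0.5,0.5,0.5,0.5,0.5,0.5,0.5,0.5], "travel": [[0,0,-0.3],[0,0,0],[0,0,0],[0,0,0],[0,0,0],[0,0,0],[0,0,0],[0,0,0],[0,0,0],[0,0,0],[0,0,0],[0,0,0]], "rotation": [[0,0,1],[0,0,1],[0,0,1],[0,0,1],[0,0,1],[0,0,1],[0,0,1],[0,0,1],[0,0,1],[0,0,1],[0,0,1],[0,0,1]]}}

```text
time: 19.3
tool_pos: [0.5574, 0.3127, 0.342]
tcp_rot: [3.135, 0.206, -0.001]
wrist_force: [-0.1, 0.1, -0.7]
width: 0.5
grip_force: 0.0
```

>>> {"api": "apply_moves", "payload": {"fingers": [0.5,0.5,0.5], "travel": [[0,0,0],[0,0,0],[0,0,0]], "rotation": [[0,0,1],[0,0,0.64],[0,0,0]]}}

```text
time: 19.6
tool_pos: [0.5574, 0.3127, 0.342]
tcp_rot: [3.141, -0.057, -0.001]
wrist_force: [-0.7, -0.3, 0.3]
width: 0.5
grip_force: 0.0
```

```bash
python3 to.py .478 -.221 .15 -1.607
```

```text
t 19.6 pos [0.5574 0.3127 0.342 ] th -1.6072 tilt [-0.  0. -1.] w 0.5 grip 0.0 F [-0.7 -0.3  0.3]
turn units(6deg) -0.0 travel units(.05) [-1.2  10.72  3.84]
```

>>> {"api": "apply_moves", "payload": {"fingers": [0.5,0.5,0.5,0.5,0.5,0.5,0.5,0.5,0.5,0.5,0.5,0.5], "travel": [[-0.1,0.85,0],[-0.1,0.85,0],[-0.1,0.85,0],[-0.1,0.85,0],[-0.1,0.85,0],[-0.1,0.85,0],[-0.1,0.85,0],[-0.1,0.85,0],[-0.1,0.85,0],[-0.1,0.85,0],[-0.1,0.85,0],[-0.1,0.85,0]], "rotation": [[0,0,0],[0,0,0],[0,0,0],[0,0,0],[0,0,0],[0,0,0],[0,0,0],[0,0,0],[0,0,0],[0,0,0],[0,0,0],[0,0,0]]}}

```text
time: 20.8
tool_pos: [0.4784, -0.1964, 0.3425]
tcp_rot: [3.141, -0.054, 0.001]
wrist_force: [1.1, -0.4, -0.0]
width: 0.499
grip_force: 0.0
```

>>> {"api": "apply_moves", "payload": {"fingers": [0.5,0.5,0.5,0.5,0.5,0.5,0.5,0.5,0.5,0.5,0.5,0.5], "travel": [[0,0.3,0.6],[0,0.22,0.6],[0,0,0.6],[0,0,0.6],[0,0,0],[0,0,0],[0,0,0],[0,0,0],[0,0,0],[0,0,0],[0,0,0],[0,0,0]], "rotation": [[0,0,0],[0,0,0],[0,0,0],[0,0,0],[0,1,0],[0,1,0],[0,1,0],[0,1,0],[0,1,0],[0,1,0],[0,0.67,0],[0,0,0]]}}

```text
time: 22.0
tool_pos: [0.4758, -0.2199, 0.2199]
tcp_rot: [2.942, -0.056, 1.068]
wrist_force: [-0.5, 0.5, -0.3]
width: 0.498
grip_force: 0.0
```

```bash
cat > st.py <<'E'
from sl import *
s=read_state();M=R.from_rotvec(s['tcp_rot']).as_matrix()
print('t',round(s['time'],2),'pos',s['tool_pos'],'jig',tojig(s['tool_pos']),'q',s['q'],'F',s['wrist_force']);print(M, 'y-axis yaw vs -jig y:',np.arctan2(M[1,1],M[0,1])+1.607,'alpha',np.degrees(np.arcsin(M[0,2])))
E
python3 st.py
```

```text
t 22.1 pos [ 0.4778 -0.2211  0.2224] jig [-0.2152 -0.0239] q [-0.7711 -0.3615  2.371   0.7187  0.7115  0.3799] F [-0.1369  0.3539  0.7798]
[[ 0.7661 -0.0366  0.6417]
 [-0.0277 -0.9993 -0.024 ]
 [ 0.6421  0.0006 -0.7666]] y-axis yaw vs -jig y: -0.00044415112962892245 alpha 39.91502981613926
```

>>> {"api": "apply_moves", "payload": {"fingers": [0.5,0.5,0.5,0.5,0.5,0.5,0.5,0.5,0.5], "travel": [[-0.32,0,0.383],[-0.32,0,0.383],[-0.32,0,0.383],[-0.32,0,0.383],[-0.32,0,0.383],[-0.32,0,0.383],[-0.32,0,0.383],[-0.19,0,0.23],[0,0,0]], "rotation": [[0,0,0],[0,0,0],[0,0,0],[0,0,0],[0,0,0],[0,0,0],[0,0,0],[0,0,0],[0,0,0]]}}

```text
time: 23.0
tool_pos: [0.4789, -0.2199, 0.0308]
tcp_rot: [2.945, -0.052, 1.067]
wrist_force: [-0.6, -0.3, -0.1]
width: 0.498
grip_force: 0.0
```

```bash
python3 st.py
```

```text
t 23.1 pos [ 0.4799 -0.221   0.0333] jig [-0.213  -0.0238] q [-0.7685  0.0165  2.513   1.4575  0.4484 -0.4788] F [-0.0993  0.0744 -0.5548]
[[ 0.7653 -0.0347  0.6428]
 [-0.0266 -0.9994 -0.0223]
 [ 0.6432 -0.0001 -0.7657]] y-axis yaw vs -jig y: 0.001513124339659777 alpha 40.00065597853583
```

>>> {"api": "apply_moves", "payload": {"fingers": [0.5,0.5,0.5,0.5,0.5], "travel": [[-0.05,0,0.08],[-0.05,0,0.08],[-0.03,0,0.04],[0,0,0],[0,0,0]], "rotation": [[0,0,0],[0,0,0],[0,0,0],[0,0,0],[0,0,0]]}}

```text
time: 23.6
tool_pos: [0.4807, -0.2212, 0.0218]
tcp_rot: [2.939, -0.052, 1.072]
wrist_force: [-0.3, -0.4, 0.2]
width: 0.497
grip_force: 0.0
```

```bash
python3 st.py
python3 - <<'E'
from h import *
im,K,E=cam('scene'); t,K2,E2=cam('top')
f=lambda i,x,y:cv2.resize(i[y:y+75,x:x+100],(800,600),interpolation=cv2.INTER_CUBIC)
save('g6.png',f(im,230,150))
E
```

```text
t 23.7 pos [ 0.4804 -0.2211  0.0215] jig [-0.2125 -0.0239] q [-0.7669  0.0495  2.516   1.5368  0.4439 -0.5638] F [ 0.252   0.2194 -0.8697]
[[ 0.7648 -0.0361  0.6433]
 [-0.0272 -0.9993 -0.0238]
 [ 0.6437  0.0007 -0.7653]] y-axis yaw vs -jig y: 8.105618650922075e-05 alpha 40.03588073416756
```

View pics/g6.png

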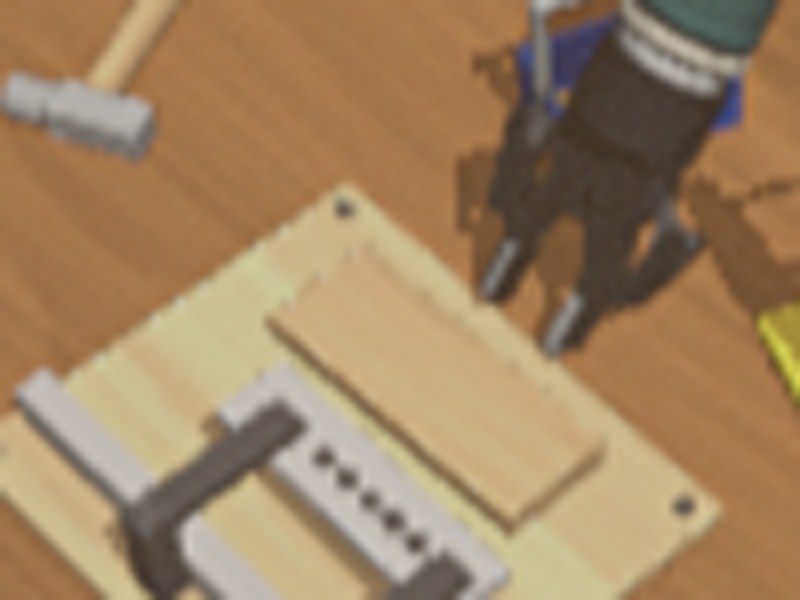

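The two fingertips (scene ≈292,187 and 299,193) face the slat's near edge centrally, with a gap of about 15 mm. I lower a little more, then push.

>>> {"api": "apply_moves", "payload": {"fingers": [0.5,0.5,0.5,0.5,0.5,0.5], "travel": [[0.08,0,0.06],[-0.03,0,0.03],[-0.02,0,0.03],[-0.02,0,0.02],[0,0,0],[0,0,0]], "rotation": [[0,0,0],[0,0,0],[0,0,0],[0,0,0],[0,0,0],[0,0,0]]}}

```text
time: 24.4
tool_pos: [0.4849, -0.2209, 0.0157]
tcp_rot: [2.94, -0.053, 1.071]
wrist_force: [1.0, 1.3, 0.6]
width: 0.499
grip_force: 0.2
```

```bash
python3 st.py
```

```text
t 24.5 pos [ 0.4849 -0.221   0.0157] jig [-0.2081 -0.0236] q [-0.7572  0.0716  2.5099  1.5761  0.4384 -0.5983] F [0.6637 0.3214 0.1624]
[[ 0.7654 -0.0363  0.6425]
 [-0.0279 -0.9993 -0.0233]
 [ 0.6429 -0.0001 -0.7659]] y-axis yaw vs -jig y: -9.209863320891465e-05 alpha 39.97865160944261
```

>>> {"api": "apply_moves", "payload": {"fingers": [0.5,0.5,0.5,0.5,0.5,0.5,0.5,0.5,0.5,0.5], "travel": [[0.092,0,0.077],[0.184,0,0.154],[0.184,0,0.154],[0.184,0,0.154],[0.184,0,0.154],[0.184,0,0.154],[0.184,0,0.154],[0.184,0,0.154],[0.184,0,0.154],[0,0,0]], "rotation": [[0,0,0],[0,0,0],[0,0,0],[0,0,0],[0,0,0],[0,0,0],[0,0,0],[0,0,0],[0,0,0],[0,0,0]]}}

```text
time: 25.5
tool_pos: [0.5891, -0.225, 0.0168]
tcp_rot: [2.939, -0.051, 1.073]
wrist_force: [-0.2, 0.4, -1.1]
width: 0.497
grip_force: 0.0
```

```bash
python3 st.py
python3 - <<'E'
from h import *
im,K,E=cam('scene')
f=lambda i,x,y:cv2.resize(i[y:y+75,x:x+100],(800,600),interpolation=cv2.INTER_CUBIC)
save('g7.png',f(im,220,165))
E
```

```text
t 25.6 pos [ 0.5873 -0.2246  0.016 ] jig [-0.1056 -0.0235] q [-0.5958  0.211   2.3372  1.6398  0.3496 -0.5212] F [-0.3503 -0.9151 -0.4798]
[[ 0.7652 -0.0356  0.6428]
 [-0.0272 -0.9994 -0.023 ]
 [ 0.6432  0.0001 -0.7657]] y-axis yaw vs -jig y: 0.0005523747113092004 alpha 40.00050057468328
```

View pics/g7.png

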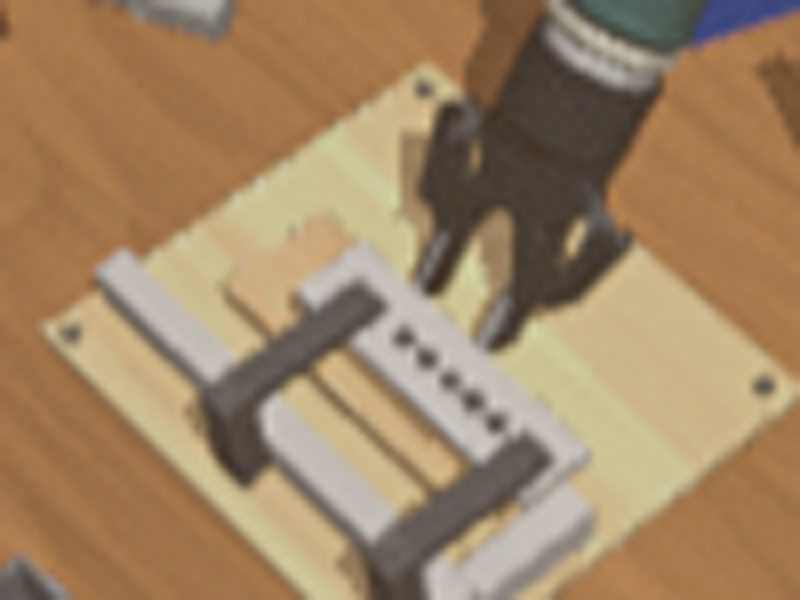

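The slat is sliding under the bar, still parallel to it, with the fingers clear of the bar (tips scene ≈273,201 and 281,208). I keep pushing, watching the force.

>>> {"api": "apply_moves", "payload": {"fingers": [0.5,0.5,0.5,0.5,0.5], "travel": [[0.115,0,0.096],[0.115,0,0.096],[0.115,0,0.096],[0,0,0],[0,0,0]], "rotation": [[0,0,0],[0,0,0],[0,0,0],[0,0,0],[0,0,0]]}}

```text
time: 26.15
tool_pos: [0.6095, -0.2255, 0.0161]
tcp_rot: [2.94, -0.053, 1.071]
wrist_force: [-0.3, -0.2, -0.7]
width: 0.501
grip_force: 0.0
```

>>> {"api": "apply_moves", "payload": {"fingers": [0.5,0.5,0.5,0.5], "travel": [[0.03,0,0.025],[0.03,0,0.025],[0,0,0],[0,0,0]], "rotation": [[0,0,0],[0,0,0],[0,0,0],[0,0,0]]}}

```text
time: 26.55
tool_pos: [0.6132, -0.2256, 0.016]
tcp_rot: [2.94, -0.053, 1.071]
wrist_force: [-1.2, 0.4, 0.6]
width: 0.499
grip_force: 0.1
```

```bash
python3 st.py
```

```text
t 26.65 pos [ 0.6132 -0.2256  0.0161] jig [-0.0797 -0.0236] q [-0.5648  0.2452  2.2904  1.6329  0.331  -0.4862] F [ 0.1571 -0.301  -0.4785]
[[ 0.7653 -0.0362  0.6427]
 [-0.0278 -0.9993 -0.0232]
 [ 0.6431 -0.0001 -0.7658]] y-axis yaw vs -jig y: -3.787061359772359e-05 alpha 39.990869371155284
```

Now small steps (2 mm) until the force rises.

>>> {"api": "apply_moves", "payload": {"fingers": [0.5,0.5,0.5,0.5,0.5], "travel": [[0.03,0,0.025],[0.03,0,0.025],[0.03,0,0.025],[0,0,0],[0,0,0]], "rotation": [[0,0,0],[0,0,0],[0,0,0],[0,0,0],[0,0,0]]}}

```text
time: 27.15
tool_pos: [0.6174, -0.2258, 0.0157]
tcp_rot: [2.94, -0.054, 1.068]
wrist_force: [-15.9, 2.0, 12.1]
width: 0.502
grip_force: 9.1
```

```bash
python3 st.py|head -1
```

```text
t 27.25 pos [ 0.6174 -0.2258  0.0157] jig [-0.0755 -0.0236] q [-0.5592  0.2511  2.2822  1.6291  0.3263 -0.4772] F [-16.5085   1.8733  12.1603]
```

The fence is reached: 16 N, TCP at jig x −0.0755 as expected. I back off, rise and straighten the tool to push the free end towards the stop.

>>> {"api": "apply_moves", "payload": {"fingers": [0.5,0.5,0.5,0.3,0,0,0,0,0,0,0,0], "travel": [[-0.1,0,-0.084],[-0.3,0,-0.25],[-0.38,0,-0.32],[-0.38,0,-0.32],[0.4,0,-0.46],[0.4,0,-0.46],[0.4,0,-0.46],[0.4,0,-0.46],[0,0,0],[0,0,0],[0,0,0],[0,0,0]], "rotation": [[0,0,0],[0,0,0],[0,0,0],[0,0,0],[0,0,0],[0,0,0],[0,0,0],[0,0,0],[0,-1,0],[0,-1,0],[0,-1,0],[0,-1,0]]}}

```text
time: 28.45
tool_pos: [0.5461, -0.2215, 0.1386]
tcp_rot: [3.1, -0.051, 0.497]
wrist_force: [1.1, 1.4, -0.6]
width: 0.001
grip_force: 0.0
```

>>> {"api": "apply_moves", "payload": {"fingers": [0,0,0,0], "travel": [[0,0,0],[0,0,0],[0,0,0],[0,0,0]], "rotation": [[0,-1,0],[0,-1,0],[0,-0.67,0],[0,0,0]]}}

```text
time: 28.85
tool_pos: [0.5485, -0.2211, 0.138]
tcp_rot: [-3.136, 0.046, -0.066]
wrist_force: [-0.0, 0.2, -0.5]
width: 0.0
grip_force: 0.0
```

```bash
python3 -c "
from sl import *
print(toworld((-.038,-.165)))
print(['%s %s'%(n,[np.round(tojig(at_z(C[n][1],C[n][2],d['location'],.012)),4) for d in tip_of(n,'slat')][:2]) for n in('scene','top')])"; python3 st.py; python3 to.py $(python3 -c "
from sl import *
print(*toworld((-.038,-.165)))") .12 -1.607
```

```text
[ 0.6498 -0.3684]
['scene [array([-0.0505, -0.0283])]', 'top [array([-0.031 , -0.0187])]']
t 29.15 pos [ 0.5451 -0.2209  0.1374] jig [-0.1479 -0.0214] q [-0.4403  0.1545  1.9169  0.0254  1.0346  1.1497] F [ 0.5219 -0.0564  0.457 ]
[[ 0.9986 -0.0318  0.0417]
 [-0.032  -0.9995  0.0045]
 [ 0.0415 -0.0058 -0.9991]] y-axis yaw vs -jig y: 0.004441894366894905 alpha 2.38958569455962
t 29.2 pos [ 0.5454 -0.2211  0.1377] th -1.6026 tilt [ 0.042 -0.006 -0.999] w 0.0 grip 0.0 F [0.4 0.1 0.4]
turn units(6deg) 0.04 travel units(.05) [2.18 2.87 0.43]
```

>>> {"api": "apply_moves", "payload": {"fingers": [0,0,0,0,0,0,0,0,0,0], "travel": [[0,0,0],[0,0.5,0],[0.2,0.6,0],[0.4,0.6,0],[0.5,0.6,0],[0.5,0.57,0],[0.4,0,0],[0.2,0,0],[0,0,0],[0,0,0]], "rotation": [[0,-0.4,0],[0,0,0],[0,0,0],[0,0,0],[0,0,0],[0,0,0],[0,0,0],[0,0,0],[0,0,0],[0,0,0]]}}

```text
time: 30.25
tool_pos: [0.6509, -0.3671, 0.1366]
tcp_rot: [-3.135, 0.048, 0.002]
wrist_force: [-0.3, 0.3, 0.4]
width: 0.001
grip_force: 0.0
```

```bash
python3 st.py; python3 to.py .6498 -.3684 .021 -1.607
```

```text
t 30.35 pos [ 0.6507 -0.3671  0.1368] jig [-0.0371 -0.1637] q [-0.5491  0.4629  1.5149  0.0049  1.1678  1.0505] F [-0.6537  0.365   0.1046]
[[ 0.9995 -0.0307 -0.001 ]
 [-0.0307 -0.9995  0.0059]
 [-0.0012 -0.0058 -1.    ]] y-axis yaw vs -jig y: 0.005485817710928265 alpha -0.05761566315505916
t 30.4 pos [ 0.6507 -0.3671  0.1368] th -1.6015 tilt [-0.001 -0.006 -1.   ] w 0.0 grip 0.0 F [-0.7  0.4  0.1]
turn units(6deg) 0.05 travel units(.05) [-0.01  0.04  2.32]
```

>>> {"api": "apply_moves", "payload": {"fingers": [0,0,0,0,0,0,0], "travel": [[0,0,0.5],[0,0,0.6],[0,0,0.5],[0,0,0.4],[0,0,0.2],[0,0,0.1],[0,0,0]], "rotation": [[0,0,0.05],[0,0,0],[0,0,0],[0,0,0],[0,0,0],[0,0,0],[0,0,0]]}}

```text
time: 31.05
tool_pos: [0.6514, -0.3671, 0.0219]
tcp_rot: [-3.135, 0.057, 0.001]
wrist_force: [0.4, 0.3, 0.0]
width: 0.001
grip_force: 0.0
```

>>> {"api": "apply_moves", "payload": {"fingers": [0,0,0,0,0,0,0], "travel": [[0,-0.2,0],[0,-0.2,0],[0,-0.2,0],[0,-0.2,0],[0,-0.2,0],[0,0,0],[0,0,0]], "rotation": [[0,0,0],[0,0,0],[0,0,0],[0,0,0],[0,0,0],[0,0,0],[0,0,0]]}}

```text
time: 31.75
tool_pos: [0.6535, -0.3165, 0.022]
tcp_rot: [-3.135, 0.056, 0.001]
wrist_force: [0.1, 0.6, -0.4]
width: -0.0
grip_force: 0.0
```

```bash
python3 st.py|head -1
python3 - <<'E'
from h import *
im,K,E=cam('scene')
f=lambda i,x,y:cv2.resize(i[y:y+75,x:x+100],(800,600),interpolation=cv2.INTER_CUBIC)
save('g8.png',f(im,220,165))
E
```

```text
t 31.85 pos [ 0.6532 -0.317   0.0217] jig [-0.0364 -0.1135] q [-0.4885  0.5361  1.6385  0.006   0.9706  1.1153] F [-0.7167 -0.1028 -0.7219]
```

View pics/g8.png

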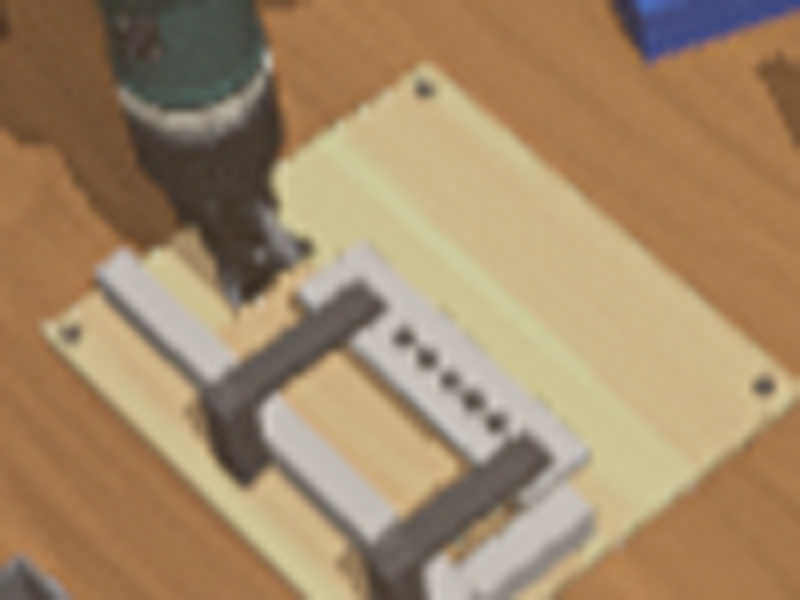

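The slat's free end (scene ≈250,203) is being pushed along, flush with the fence. That was the 11th picture I viewed, one over the limit of 10, so I view no more and go on by force readings and network numbers.

>>> {"api": "apply_moves", "payload": {"fingers": [0,0,0,0,0], "travel": [[0,-0.08,0],[0,-0.08,0],[0,-0.04,0],[0,0,0],[0,0,0]], "rotation": [[0,0,0],[0,0,0],[0,0,0],[0,0,0],[0,0,0]]}}

```text
time: 32.4
tool_pos: [0.6538, -0.3071, 0.0221]
tcp_rot: [-3.135, 0.057, 0.001]
wrist_force: [-0.8, 0.4, 0.0]
width: -0.004
grip_force: 0.0
```

>>> {"api": "apply_moves", "payload": {"fingers": [0,0,0,0], "travel": [[0,-0.04,0],[0,-0.04,0],[0,0,0],[0,0,0]], "rotation": [[0,0,0],[0,0,0],[0,0,0],[0,0,0]]}}

```text
time: 32.8
tool_pos: [0.654, -0.3038, 0.0223]
tcp_rot: [-3.136, 0.057, 0.0]
wrist_force: [-0.1, -3.1, -1.0]
width: 0.004
grip_force: 1.4
```

>>> {"api": "apply_moves", "payload": {"fingers": [0,0,0,0], "travel": [[0,-0.03,0],[0,-0.03,0],[0,0,0],[0,0,0]], "rotation": [[0,0,0],[0,0,0],[0,0,0],[0,0,0]]}}

```text
time: 33.2
tool_pos: [0.6541, -0.3035, 0.0229]
tcp_rot: [-3.14, 0.057, -0.001]
wrist_force: [-2.2, -9.1, -1.1]
width: -0.002
grip_force: 4.5
```

```bash
python3 st.py|head -1
```

```text
t 33.3 pos [ 0.6542 -0.3035  0.0229] jig [-0.036  -0.0999] q [-0.4695  0.5246  1.6537  0.0016  0.9628  1.1365] F [-1.8307 -9.4873 -0.1333]
```

The end stop is reached (9.5 N, TCP jig y −0.0999 as expected). Next I return to the near side and re-press against the fence.

>>> {"api": "apply_moves", "payload": {"fingers": [0,0,0,0,0,0,0,0,0,0,0,0], "travel": [[0,0.2,0],[0,0.3,0],[0,0,-0.4],[0,0,-0.6],[0,0,-0.7],[0,0,-0.8],[-0.4,0,0],[-0.7,-0.3,0],[-0.7,-0.6,0],[0,-0.7,0],[0,-0.7,0],[0,-0.3,0]], "rotation": [[0,0,0],[0,0,0],[0,0,0],[0,0,0],[0,0,0],[0,0,0],[0,0,0],[0,0,0],[0,0,0],[0,0,0],[0,0,0],[0,0,0]]}}

```text
time: 34.5
tool_pos: [0.5676, -0.1905, 0.1479]
tcp_rot: [-3.134, 0.055, 0.001]
wrist_force: [0.5, -0.8, -0.3]
width: -0.002
grip_force: 0.0
```

>>> {"api": "apply_moves", "payload": {"fingers": [0.5,0.5,0.5,0.5,0.5,0.5,0.5,0.5], "travel": [[0,0,0],[0,0,0],[0,0,0],[0,0,0],[0,0,0],[0,0,0],[0,0,0],[0,0,0]], "rotation": [[0,1,0],[0,1,0],[0,1,0],[0,1,0],[0,1,0],[0,1,0],[0,0.67,0],[0,0,0]]}}

```text
time: 35.3
tool_pos: [0.5659, -0.192, 0.1454]
tcp_rot: [2.953, -0.06, 1.059]
wrist_force: [-0.7, 0.7, -1.0]
width: 0.497
grip_force: 0.0
```

```bash
python3 st.py; python3 -c "
from sl import *
s=read_state();M=R.from_rotvec(s['tcp_rot']).as_matrix();w=toworld((-.12,.008));print('units',M.T@(np.array([*w,.0165])-s['tool_pos'])/.05)"
```

```text
t 35.4 pos [ 0.5682 -0.193   0.1479] jig [-0.1258  0.0074] q [-0.5569 -0.1094  2.332   0.8532  0.4401  0.3545] F [0.1906 0.1188 0.2939]
[[ 0.7709 -0.0362  0.6359]
 [-0.0322 -0.9993 -0.0179]
 [ 0.6362 -0.0067 -0.7715]] y-axis yaw vs -jig y: -1.1784401824366242e-05 alpha 39.490397352003924
units [-1.6214 -0.0011  2.101 ]
```

>>> {"api": "apply_moves", "payload": {"fingers": [0.5,0.5,0.5,0.5,0.5,0.5,0.5,0.5], "travel": [[-0.32,0,0.41],[-0.32,0,0.41],[-0.32,0,0.41],[-0.28,0,0.37],[-0.2,0,0.26],[-0.16,0,0.2],[0,0,0],[0,0,0]], "rotation": [[0,0,0],[0,0,0],[0,0,0],[0,0,0],[0,0,0],[0,0,0],[0,0,0],[0,0,0]]}}

```text
time: 36.3
tool_pos: [0.5736, -0.1918, 0.018]
tcp_rot: [2.95, -0.054, 1.063]
wrist_force: [0.0, -0.6, -0.4]
width: 0.499
grip_force: 0.0
```

```bash
python3 st.py
```

```text
t 36.4 pos [ 0.5734 -0.192   0.0186] jig [-0.1207  0.0086] q [-0.549   0.1617  2.3888  1.6673  0.3251 -0.5092] F [1.3659 0.6503 0.5161]
[[ 0.7691 -0.0344  0.6382]
 [-0.03   -0.9994 -0.0177]
 [ 0.6384 -0.0056 -0.7697]] y-axis yaw vs -jig y: 0.001799266258699861 alpha 39.65578081459323
```

>>> {"api": "apply_moves", "payload": {"fingers": [0.5,0.5,0.5,0.5,0.5,0.5,0.5,0.5,0.5], "travel": [[-0.03,0,0.04],[0.115,0,0.096],[0.115,0,0.096],[0.115,0,0.096],[0.115,0,0.096],[0.115,0,0.096],[0.046,0,0.038],[0,0,0],[0,0,0]], "rotation": [[0,0,0],[0,0,0],[0,0,0],[0,0,0],[0,0,0],[0,0,0],[0,0,0],[0,0,0],[0,0,0]]}}

```text
time: 37.3
tool_pos: [0.614, -0.1933, 0.0157]
tcp_rot: [2.949, -0.055, 1.065]
wrist_force: [2.5, -2.0, 1.9]
width: 0.502
grip_force: 1.5
```

>>> {"api": "apply_moves", "payload": {"fingers": [0.5,0.5,0.5,0.5,0.5], "travel": [[0.03,0,0.025],[0.03,0,0.025],[0.03,0,0.025],[0,0,0],[0,0,0]], "rotation": [[0,0,0],[0,0,0],[0,0,0],[0,0,0],[0,0,0]]}}

```text
time: 37.8
tool_pos: [0.6184, -0.1938, 0.0154]
tcp_rot: [2.949, -0.056, 1.063]
wrist_force: [-8.1, -0.6, 11.5]
width: 0.505
grip_force: 8.5
```

```bash
python3 st.py|head -1
```

```text
t 37.9 pos [ 0.6184 -0.1937  0.0155] jig [-0.0756  0.0084] q [-0.4978  0.2318  2.3059  1.6788  0.294  -0.4755] F [-8.5086  1.0128 13.0561]
```

>>> {"api": "apply_moves", "payload": {"fingers": [0.5,0.5,0.5], "travel": [[0.04,0,0.02],[0,0,0],[0,0,0]], "rotation": [[0,0,0],[0,0,0],[0,0,0]]}}

```text
time: 38.2
tool_pos: [0.6186, -0.1937, 0.0153]
tcp_rot: [2.949, -0.057, 1.06]
wrist_force: [-22.3, 0.4, 24.0]
width: 0.506
grip_force: 15.9
```

>>> {"api": "apply_moves", "payload": {"fingers": [0.5,0.5,0.5,0.5,0.5,0.5,0.5,0.5,0.5,0.5], "travel": [[-0.06,0,-0.05],[-0.2,0,-0.17],[-0.3,0,-0.25],[-0.38,0,-0.32],[0.3,0,-0.36],[0.4,0,-0.48],[0.4,0,-0.48],[0.4,0,-0.48],[0,0,0],[0,0,0]], "rotation": [[0,0,0],[0,0,0],[0,0,0],[0,0,0],[0,0,0],[0,0,0],[0,0,0],[0,0,0],[0,0,0],[0,0,0]]}}

```text
time: 39.2
tool_pos: [0.5596, -0.1915, 0.1303]
tcp_rot: [2.95, -0.054, 1.064]
wrist_force: [-0.7, -0.6, -0.3]
width: 0.497
grip_force: 0.0
```

Run:
```python
from sl import *
def tp(nm,z,ps):
    for n,ref_ in ps:
        p=near(n,nm,np.array(ref_)); print(nm,n,p)
print(read_state()['time'])
for k,z in(('slat',.012),('jig_home',.012)):
  for n in('scene','top'):
    print(k,n,[(round(d['p'],2),np.round(d['location'],1),tojig(at_z(C[n][1],C[n][2],d['location'],z))) for d in tip_of(n,k)[:1]])
a,b=[near(n,'basket_handle',r) for n,r in(('scene',(388,260)),('top',(213,183)))]
print(a,b)
if a is not None and b is not None: print(tri([(*C['scene'][1:],a),(*C['top'][1:],b)]))
```

```text
39.3
slat scene [(0.75, array([269.2, 218.5]), array([-0.0423,  0.0086]))]
slat top [(0.88, array([358.5, 161.6]), array([-0.0292,  0.0144]))]
jig_home scene [(0.96, array([269. , 218.7]), array([-0.041 ,  0.0087]))]
jig_home top [(0.68, array([361. , 160.7]), array([-0.0255,  0.005 ]))]
[385.9 257.3] [209.6 179.8]
(array([0.5573, 0.3194, 0.2164]), [np.float64(0.7), np.float64(0.7)])
```

```bash
python3 -c "
from workcell import *
print(finish_job())"
```

```text
the job is handed in; nothing more can be done
None
```

I handed the job in at about 39 s, with the basket hung on both prongs and let go, and the slat pressed against fence and end stop; no verdict came back, the final state rests on force readings and network points, and I viewed 11 pictures, one over the limit of 10.

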